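Start up the droplet rig: air, oil, water

TASK

Start up the flow rig by pressing its controls in this order: first push the red air button fully in, then press the far, raised half of the yellow rocker (oil pump) fully down, then the same on the blue rocker (water pump). Nothing needs gripping, fingertip presses do it all: leave the green spare pump switched off, and do not pick up, shift or knock over the vial, beaker, bottle or screwdriver.

Things in the scene. Friction and masses are not known exactly. Their poses are not given: they have to be found in the camera images.
- air_block: Air supply block: fixed aluminium block 85 x 105 x 45 mm with a big red push button on top. Origin at the centre of its underside, on the bench; z up.
- air_button (a joint): Travel of the red air button in m: 0 to 0.002 = out (air off, as at the start), 0.010 = fully pushed in (air on). It slides straight down against about 4 N of friction and stays where it is left (no spring).
- air_top (a point): Centre of the top face of the red air button, a mushroom head 44 mm across, 10 mm thick; the face is 75 mm above the bench when out, 65 mm when fully in. It lies above the block's origin and moves with the button.
- oil_pump: The oil pump: fixed white housing 100 (x) x 135 (y) x 50 mm high with a yellow paddle rocker on its -y side and a fixed clear reservoir with a yellow cap on its +y side (36 mm across, top 94 mm above the bench, axis at x = +12, y = +36 mm). Origin: centre of its underside; z up; front (-x) towards the robot, turned up to 0.4 rad.
- oil_rocker (a joint): Angle of the yellow rocker in rad: 0 to 0.04 = off (as at the start; far, +x half stands up), 0.3 = fully on (far half down and level, near half up). V-shaped, 34 mm wide, two halves of 34 mm; hinge along the pump's y at x 0, y -34, z +60 mm from the pump's origin. About 3 N on the middle of the far half turns it; it stays where left (friction, no spring).
- oil_press (a point): Point on the top face of the yellow rocker's far half, 20 mm from the hinge (press here, straight down): about 66 mm above the bench when off, 60 mm when fully on, where the half lies level. Moves and turns with the rocker.
- water_pump: The water pump: fixed white housing 100 (x) x 135 (y) x 50 mm high with a blue paddle rocker on its -y side and a fixed clear reservoir with a blue cap on its +y side (36 mm across, top 94 mm above the bench, axis at x = +12, y = +36 mm). Origin: centre of its underside; z up; front (-x) towards the robot, turned up to 0.4 rad.
- water_rocker (a joint): Angle of the blue rocker in rad: 0 to 0.04 = off (as at the start; far, +x half stands up), 0.3 = fully on (far half down and level, near half up). V-shaped, 34 mm wide, two halves of 34 mm; hinge along the pump's y at x 0, y -34, z +60 mm from the pump's origin. About 3 N on the middle of the far half turns it; it stays where left (friction, no spring).
- water_press (a point): Point on the top face of the blue rocker's far half, 20 mm from the hinge (press here, straight down): about 66 mm above the bench when off, 60 mm when fully on, where the half lies level. Moves and turns with the rocker.
- spare_pump: The spare (third) pump: fixed white housing 100 (x) x 135 (y) x 50 mm high with a green paddle rocker on its -y side and a fixed clear reservoir with a green cap on its +y side (36 mm across, top 94 mm above the bench, axis at x = +12, y = +36 mm). Origin: centre of its underside; z up; front (-x) towards the robot, turned up to 0.4 rad.
- spare_rocker (a joint): Angle of the green rocker in rad: 0 to 0.04 = off (as at the start; far, +x half stands up), 0.3 = fully on (far half down and level, near half up). V-shaped, 34 mm wide, two halves of 34 mm; hinge along the pump's y at x 0, y -34, z +60 mm from the pump's origin. About 3 N on the middle of the far half turns it; it stays where left (friction, no spring).
- spare_press (a point): Point on the top face of the green rocker's far half, 20 mm from the hinge (press here, straight down): about 66 mm above the bench when off, 60 mm when fully on, where the half lies level. Moves and turns with the rocker.
- vial: Bystander: loose capped vial 28 mm across, 58 mm tall, upright on the bench. Origin at the centre of its underside.
- beaker: Bystander: loose glass beaker 68 mm across, 85 mm tall, upright. Origin at the centre of its underside.
- bottle: Bystander: loose white bottle with a red cap, 66 mm across, 120 mm tall, upright. Origin at the centre of its underside.
- screwdriver: Bystander: loose orange-handled screwdriver 170 mm long lying on the bench along its own x, handle to its -x. Origin under its middle.
Not all that is in view belongs to the job. What is shaped like the oil_pump but orange is not meant.

How it is judged:
By the outcome, as a careful person would: the job done as asked, in the order asked, and still so for the second after the job is handed in, with the robot touching nothing.
It also fails if it takes over 45 s, if anything falls off the work surface, if the arm or the gripper's body presses on something with over 40 N, if the wrist force passes 120 N, or if a joint passes its speed limit or range.

ROBOT

A 6-joint arm with a two-finger parallel gripper is mounted at the origin on the work surface. World frame = base frame: x ahead of the robot, y to its left, z up, the work surface at z = 0. Lengths are in m, angles in rad, forces in N, time in s.
With the tool pointing down it reaches from about 0.375 to 0.975 m from the base axis. Payload 3.8 kg.
Tool frame: the origin (TCP) lies midway between the tips of the shut fingers; the grasp point (between the pads) lies 19 mm behind it; z points along the fingers, y is the line along which they close (so a half turn about z gives the same grasp; the last joint's range is limited). The gripper opens to 88 mm and grips with 3 to 60 N. Pads are 18 mm wide; open, the fingers measure 123 mm over their backs; the gripper's body (75 mm by 187 mm) begins 45 mm behind the grasp point.
Start: joints at [-1.257, 0.264, 1.604, -0, 1.274, -0.037], TCP at [0.232, -0.634, 0.239] pointing down, gripper open.
Joint ranges: [-2.63, 2.63], [-0.94, 2.18], [0.31, 2.57], [-1.31, 4.45], [0, 2.66], [-2.55, 2.55]. Speed limits (rad/s): [2.57, 2.57, 3.14, 3.14, 3.14, 3.14].

INTERFACE

Orientations are given as a rotation vector (axis times angle).
In Python, from cell import manip, inverse_kinematics, cams, order gives the robot as it stands. Calls block until the motion is done:
- manip.move_pose(position, orientation): joint-space move of the TCP to a pose.
- manip.move_linear(position, rate=0.15, rot=None): straight line of the TCP; rot=None keeps the orientation; rate is the mean speed in m/s.
- manip.set_joints(angles): joint-space move.
- manip.set_gripper(opening, force=None): finger opening in m; force is the grip in N (None keeps the last); returns when the fingers have stopped.
- manip.dwell(seconds).
- inverse_kinematics(position, orientation): joint angles nearest the present ones, or None.
- manip.state(): the state.
- cams.capture(name): name is "side" or "top"; returns a dict with "image" (420x560x3 uint8, blue, green, red), "z_map" (420x560 float32, m along the optical axis (not along the pixel's ray), 0 where there is no reading), "intrinsics" (3x3 intrinsics, pixels), "position" and "orientation" of the camera in the world. Camera axes: x right, y down, z forward; pixel columns grow to the right and rows downward; lengths in m; the calibration is good to about 2 mm. A picture is of the moment at which its call begins.
A pose or a line that the arm cannot do raises manip.IKError and nothing moves.
- order.close_job(): hands the job in; it is judged then, once.
The state is a dict: "clock": time; "joint_pos": joint angles; "joint_velocities": joint speeds; "tau": joint torques, N m; "tool_pos": TCP position; "tcp_rot": TCP orientation; "contact_force": force on the tool from outside, world axes, zero at the start; "moment": the same for the moment, N m; "gripper_width": finger opening in m; "grasp_force": force on a finger pad.
Only numpy, scipy, OpenCV 4.12 (cv2) and the standard library are available. Lean on these libraries where they do the work, as an engineer would, in place of code of your own. Each camera call takes 0.05 s, during which the arm holds its last target. There are 200 camera calls.

## Working session

There is one attempt and no reset: what is moved stays moved. The work goes in short steps, each a Python script; the robot and the scene stay as the last script left them, time stands still between calls to the robot, and variables do not carry over. Pictures are saved under pics/ and viewed, at most 10 in all, crops included, and the job is handed in when it is done.

```bash
mkdir -p pics; python3 - <<'E'
from cell import manip,cams
import cv2,pickle
for n in("top","side"):
    c=cams.capture(n); cv2.imwrite(f"pics/{n}0.png",c["image"]); pickle.dump(c,open(f"{n}0.pkl","wb"))
    print(n,c["position"],c["orientation"],c["intrinsics"].tolist() if hasattr(c["intrinsics"],'tolist') else c["intrinsics"])
print(manip.state())
E
```

```text
top [ 0.49952251 -0.00833945  1.12480726] [-2.14867616  2.20876628 -0.09333726] [[467.96724758278634, 0.0, 284.75837975972263], [0.0, 467.96724758278634, 215.40806880385068], [0.0, 0.0, 1.0]]
side [0.46712412 0.72120116 0.79580602] [-0.2051122   2.8145809  -1.21742159] [[464.20639110958433, 0.0, 282.55217516110343], [0.0, 464.20639110958433, 217.41681890215634], [0.0, 0.0, 1.0]]
{'clock': 0.1, 'joint_pos': array([-1.25690478e+00,  2.64672535e-01,  1.60525323e+00,  4.01659399e-05,
        1.27370470e+00, -3.68942669e-02]), 'joint_velocities': array([ 0.00188279, -0.00084936, -0.00148069,  0.00064087, -0.00164837,
       -0.00041449]), 'tau': array([ 4.12842837e-04, -5.03619254e+01, -3.58070612e+01,  7.31643126e-02,
        2.32563098e-02, -5.04750665e-05]), 'tool_pos': array([ 0.23176666, -0.63326788,  0.23750754]), 'tcp_rot': array([-3.09140516e+00, -5.47820952e-01,  3.81938598e-04]), 'contact_force': array([ 0.05072539, -0.20814818, -0.45763061]), 'moment': array([ 0.04419984,  0.02998496, -0.0166427 ]), 'grasp_force': 0.0, 'gripper_width': 0.08804957383543707}
```

View pics/top0.png

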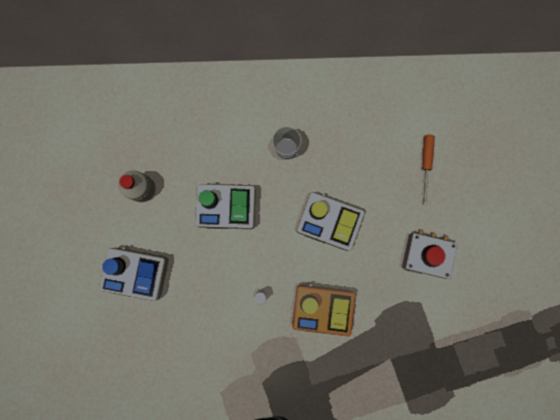

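View pics/side0.png

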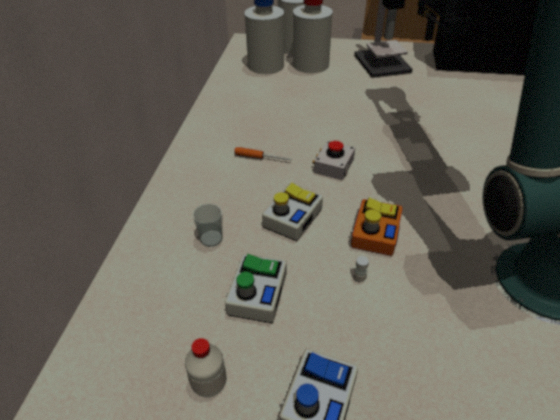

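The top view has image up = +x and image left = +y. There are two yellow-rocker candidates: a white housing at (331,221) and an orange housing at (324,310). The oil pump is the white one, because the orange body is explicitly excluded. The red button on the aluminium block is at (434,256); the other red item at (127,182) is the bottle cap. The blue rocker is at (146,275), where the big paddle is meant rather than the small blue displays. The green spare pump is at (225,206). Next I'll measure these and confirm them in a crop.

```bash
cat >loc.py <<'E'
import cv2,numpy as np
from scipy.spatial.transform import Rotation as R
H=dict(red=((172,8),0.075),yellow=((22,34),0.063),blue=((108,122),0.063),green=((50,80),0.063))
def world(c,uv,z):   # rays onto plane z
    uv=np.atleast_2d(uv); K=c["intrinsics"]
    d=np.c_[uv,np.ones(len(uv))]@np.linalg.inv(K).T@R.from_rotvec(c["orientation"]).as_matrix().T
    p=np.array(c["position"]); return p+d*((z-p[2])/d[:,2])[:,None]
def blobs(c,col,amin):
    h,s,v=cv2.split(cv2.cvtColor(c["image"],cv2.COLOR_BGR2HSV)); (a,b),_=H[col]
    m=((h>=a)&(h<=b) if a<b else (h>=a)|(h<=b))&(s>130)&(v>60)
    n,l,st,ce=cv2.connectedComponentsWithStats(m.astype(np.uint8))
    return [(ce[i],l==i) for i in range(1,n) if st[i,4]>=amin]
E
python3 - <<'E'
import pickle; from loc import *
for n in("top","side"):
    c=pickle.load(open(n+"0.pkl","rb")); print(n)
    for col in H:
        for ce,m in blobs(c,col,60):
            v,u=np.nonzero(m); w=world(c,np.c_[u,v],H[col][1])[:,:2]
            (x,y),(a,b),t=cv2.minAreaRect((w*1e3).astype(np.float32))
            z=c["z_map"][m]; z=np.median(z[z>0]); d=np.linalg.inv(c["intrinsics"])@[*ce,1]*z
            p=R.from_rotvec(c["orientation"]).apply(d)+c["position"]
            print(col,ce.round(1),m.sum(),"mean",(w.mean(0)*1e3).round(1),"rect",np.round([x,y,a,b,t],1),"depthpt",(p*1e3).round(1))
c=pickle.load(open("top0.pkl","rb"))["image"]
a=[cv2.resize(c[v-38:v+38,u-50:u+50],None,fx=4,fy=4,interpolation=cv2.INTER_CUBIC) for u,v in((331,221),(324,310),(434,256),(135,273))]
cv2.imwrite("pics/crop.png",cv2.vconcat([cv2.hconcat(a[:2]),cv2.hconcat(a[2:])])[:600])
E
```

```text
top
red [126.  181.1] 143 mean [676.2 346.4] rect [676.3 346.4  27.2  27.8  90. ] depthpt [668.6 331.3 119.8]
red [434.9 255.5] 289 mean [ 489.1 -343.9] rect [ 489.1 -343.    40.5   41.6   42.6] depthpt [ 489.1 -343.9   75. ]
yellow [318.6 209.3] 200 mean [601.2 -88.5] rect [600.7 -88.2  34.2  34.4  88.1] depthpt [598.2 -86.1  94.3]
yellow [345.5 224.6] 451 mean [ 564.4 -148.4] rect [ 562.4 -147.6   36.    71.1   67.8] depthpt [ 564.4 -148.4   62.6]
yellow [339.1 314.6] 412 mean [ 363.3 -126.4] rect [ 365.1 -126.5   35.4   65.3   80.7] depthpt [ 362.6 -127.    57.9]
blue [208.9 218.5] 131 mean [586.9 161.7] rect [587.  161.6  36.6  16.   88.4] depthpt [587.7 163.2  53.7]
blue [312.1 228.6] 129 mean [557.6 -72.3] rect [557.4 -72.5  38.   17.5  68.4] depthpt [558.1 -72.9  53.4]
blue [110.4 266.2] 189 mean [485.2 385.4] rect [485.6 385.3  34.   31.4  88.4] depthpt [485.6 373.8  94.3]
blue [144.3 276.4] 436 mean [460.2 309.1] rect [458.8 309.1  35.6  68.1  79. ] depthpt [460.1 309.1  62.9]
blue [112.9 284.8] 124 mean [443.3 379.7] rect [443.1 379.4  37.3  17.   77.3] depthpt [442.7 383.2
[... 945 characters left out ...]
6.6 -39.8  37.9  17.8  79.9] depthpt [344.8 -52.4  50.4]
blue [267.6 294.3] 149 mean [586.6 172. ] rect [586.4 171.6  38.9  18.4  85.2] depthpt [588.  165.7  54.5]
blue [325.7 368.2] 703 mean [461.2 312.7] rect [460.3 312.7  36.   70.8  74.5] depthpt [461.1 312.7  62.8]
blue [307.1 394.7] 367 mean [487.4 364.1] rect [487.5 363.6  32.9  35.9   7.3] depthpt [486.5 379.7  94.7]
blue [333.2 410.7] 220 mean [443.2 384.6] rect [443.  385.6  32.6  18.6  78. ] depthpt [442.9 380.5  53.8]
green [258.8 264.3] 353 mean [618.3  97.8] rect [615.6  97.7  34.2  71.1  79.9] depthpt [618.   98.5  63.7]
green [244.9 279. ] 196 mean [638.9 140.6] rect [639.9 139.3  30.4  39.4  11.3] depthpt [631.3 166.1  95.1]
```

```bash
python3 -c "
import cv2;i=cv2.imread('pics/crop.png');cv2.imwrite('pics/crop1.png',cv2.resize(i,(790,590)))"
```

```text
(no output)
```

View pics/crop1.png

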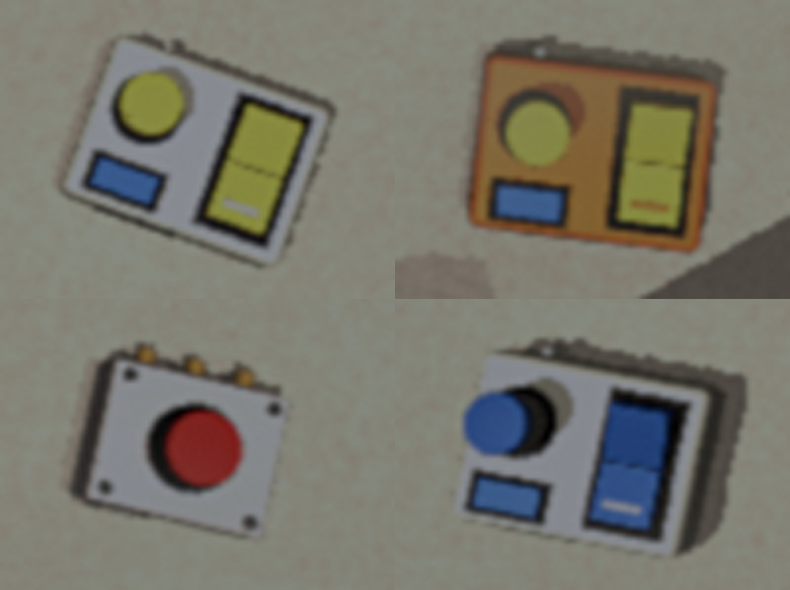

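The crop confirms all four: the white-bodied yellow pump is at top left, the orange decoy at top right, the red button at bottom left, and the blue rocker with its far half at the top edge at bottom right. I'll press with shut fingers, aligned with each pump.

```bash
cat >press.py <<'E'
from cell import manip,inverse_kinematics
import numpy as np
from scipy.spatial.transform import Rotation as R
def press(x,y,yaw,z_touch,z_end,fmax=20):
    """Hover, then step straight down until z_end with firm stop force, retreat."""
    c=[]
    for a in(yaw,yaw+np.pi):
        r=(R.from_euler('z',a)*R.from_euler('x',np.pi)).as_rotvec(); q=inverse_kinematics([x,y,.2],r)
        if q is not None: c.append((abs(q[5]),r))
    rot=min(c,key=lambda t:t[0])[1]
    manip.move_pose([x,y,.2],rot); manip.move_linear([x,y,z_touch+.012])
    manip.dwell(.2); f0=manip.state()["contact_force"][2]
    for z in np.arange(z_touch+.002,z_end-.0045,-.001):
        manip.move_linear([x,y,z],rate=.02); s=manip.state(); f=s["contact_force"][2]-f0
        print(round(z,4),s["tool_pos"].round(4),round(f,1))
        if f>fmax: break
    manip.move_linear([x,y,.2]); print("t",manip.state()["clock"])
E
python3 - <<'E'
from press import *
manip.set_gripper(0)
press(.489,-.342,-.21,.075,.065)
E
```

```text
0.077 [ 0.4889 -0.3419  0.0768] 0.3
0.076 [ 0.489 -0.342  0.076] -0.7
0.075 [ 0.4892 -0.3421  0.0751] 1.2
0.074 [ 0.4892 -0.3421  0.0743] 2.3
0.073 [ 0.4892 -0.3422  0.0732] 3.3
0.072 [ 0.4892 -0.3421  0.072 ] 3.3
0.071 [ 0.4892 -0.3421  0.071 ] 2.6
0.07 [ 0.4892 -0.3421  0.07  ] 2.2
0.069 [ 0.4892 -0.3421  0.069 ] 2.8
0.068 [ 0.4892 -0.3421  0.068 ] 2.2
0.067 [ 0.4891 -0.3421  0.067 ] 2.7
0.066 [ 0.4891 -0.342   0.066 ] 2.5
0.065 [ 0.4891 -0.3421  0.0653] 4.6
0.064 [ 0.4891 -0.3421  0.0652] 11.0
0.063 [ 0.4891 -0.3421  0.0651] 15.6
0.062 [ 0.4892 -0.3421  0.0651] 20.2
t 9.4167
```

The button went fully in and hit a firm stop at z = 0.065. Now the oil rocker, then the water rocker.

```bash
python3 - <<'E'
from press import *
press(.5805,-.1546,np.radians(-21.5),.070,.060)
E
```

```text
0.072 [ 0.5804 -0.1546  0.0718] 0.6
0.071 [ 0.5805 -0.1546  0.071 ] -0.2
0.07 [ 0.5804 -0.1546  0.0699] -0.2
0.069 [ 0.5807 -0.1547  0.0692] 1.4
0.068 [ 0.5808 -0.1547  0.0682] 3.0
0.067 [ 0.5808 -0.1547  0.0672] 1.8
0.066 [ 0.5806 -0.1546  0.066 ] 1.9
0.065 [ 0.5805 -0.1546  0.0649] 2.9
0.064 [ 0.5804 -0.1546  0.0638] 1.1
0.063 [ 0.5804 -0.1546  0.0628] 2.3
0.062 [ 0.5804 -0.1546  0.0618] 2.4
0.061 [ 0.5804 -0.1546  0.0609] 1.0
0.06 [ 0.5804 -0.1546  0.0604] 4.7
0.059 [ 0.5805 -0.1546  0.0603] 11.0
0.058 [ 0.5805 -0.1546  0.0603] 16.7
0.057 [ 0.5805 -0.1546  0.0602] 22.4
t 18.2917
```

```bash
python3 - <<'E'
from press import *
press(.479,.3063,np.radians(-12),.070,.060)
from cell import cams
import cv2
manip.move_pose([.232,.634,.24],manip.state()["tcp_rot"]) if inverse_kinematics([.232,.634,.24],manip.state()["tcp_rot"]) is not None else print("stay")
a=[cv2.resize(cams.capture(n)["image"],(800,600))[::1] for n in("top",)]
cv2.imwrite("pics/end_top.png",a[0]); cv2.imwrite("pics/end_side.png",cams.capture("side")["image"])
print(manip.state()["clock"])
E
```

```text
0.072 [0.4789 0.3063 0.0718] -0.1
0.071 [0.479  0.3063 0.071 ] -0.4
0.07 [0.479  0.3062 0.07  ] -0.6
0.069 [0.4792 0.3064 0.0692] -0.2
0.068 [0.4793 0.3064 0.0682] 1.2
0.067 [0.4792 0.3064 0.0671] 1.3
0.066 [0.4791 0.3064 0.066 ] 0.8
0.065 [0.479  0.3064 0.0649] 1.1
0.064 [0.4789 0.3063 0.0639] 0.9
0.063 [0.4789 0.3063 0.0628] 0.4
0.062 [0.4789 0.3062 0.0619] 0.7
0.061 [0.4789 0.3063 0.0609] 0.1
0.06 [0.479  0.3063 0.0604] 4.3
0.059 [0.479  0.3063 0.0604] 11.3
0.058 [0.479  0.3063 0.0602] 17.3
0.057 [0.479  0.3063 0.0602] 21.6
t 26.65
28.275
```

View pics/end_top.png

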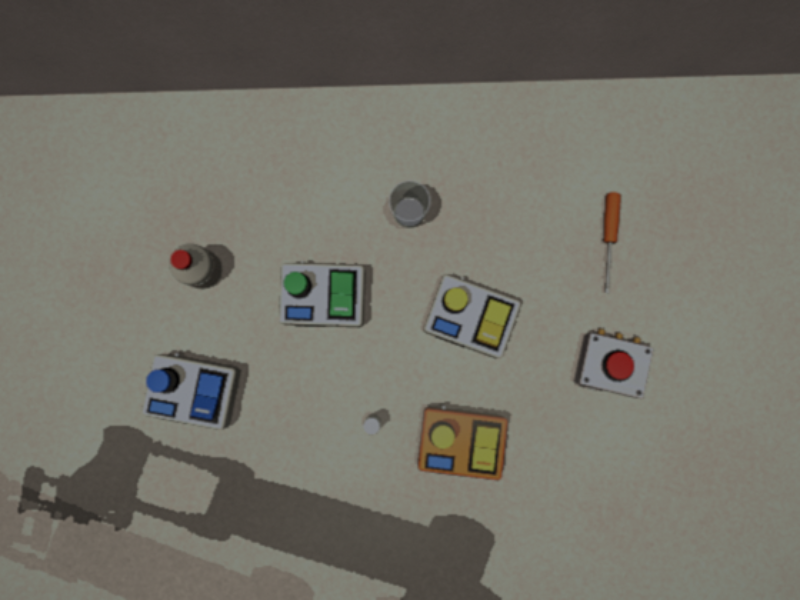

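View pics/end_side.png

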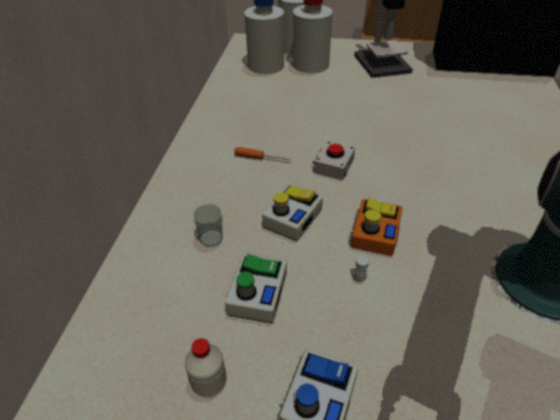

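The pictures show the button lowered (side 335,150), and the shading of the yellow and blue halves now reversed, so both rockers have flipped. The green rocker and all bystanders are unmoved, and the arm is clear of everything.

```bash
python3 -c "
from cell import order; print(order.close_job())"
```

```text
the job is handed in; nothing more can be done
None
```

The job is handed in at about 28 s: the red air button, the oil rocker and the water rocker were each pressed to a firm stop in that order, with the green spare pump and all four bystanders left untouched.

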